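# Fill the bead setter and ready the burnisher

### The job

Put the two loose beads from their little clay props into the two free wells of the clay setter, one bead per well, without dropping them. Then draw the round-handled burnisher out of the tool stand and bring it over the setter, slanted like a pen about halfway between upright and flat, steel tip downwards and about 12 cm or more above the bench, well clear of the beads. Finish there, still holding it up and steady in the gripper; leave the bead already set in its well and leave the paddle, cup and pot alone.

Things in the scene. Friction and masses are not known exactly. Their poses are not given: they have to be found in the camera images.
- setter: fixed fired-clay block, 60 x 190 x 40 mm high, the three wells in a row along its y axis (long axis), 62 mm apart; origin at the centre of its underside, z up. It may lie at any yaw.
- setter_hole0 (a point): centre of the mouth of well 0 in the top face of the setter (40 mm above the bench), at -62 mm along the setter's y axis; a square well 26 mm wide and 14 mm deep. A bead sits on its rim, the bead's centre 12.5 mm above this point; a bead let go a few mm above rolls in by itself
- setter_hole1 (a point): centre of the mouth of well 1 in the top face of the setter (40 mm above the bench), at 0 mm along the setter's y axis; a square well 26 mm wide and 14 mm deep. A bead sits on its rim, the bead's centre 12.5 mm above this point; a bead let go a few mm above rolls in by itself
- setter_hole2 (a point): centre of the mouth of well 2 in the top face of the setter (40 mm above the bench), at 62 mm along the setter's y axis; a square well 26 mm wide and 14 mm deep. A bead sits on its rim, the bead's centre 12.5 mm above this point; a bead let go a few mm above rolls in by itself
- bead_a: loose pale bisque-fired bead, ball of 36 mm diameter, 40 g, with a dark bore (look only); origin at its centre. Starts on a small fixed square clay prop, hollow on top (23 mm wide, 12 mm high), its centre 28 mm above the bench
- bead_b: the same as bead_a, on a second such prop
- bead_c: the same kind of bead, already sitting in one end well (well 2) of the setter; it stays there
- stand: fixed wooden block, 60 x 150 x 80 mm high, with two square upright sockets 24 mm wide and 70 mm deep at -45 and +45 mm along its y axis; origin at the centre of its underside, z up. One socket holds the burnisher, the other the paddle, either way round
- burnisher: burnishing tool standing tip-down in the stand, 155 mm long, about 60 g: a short steel head (30 mm long, 14 mm thick, at the tip), then a plain round dark wooden handle of 20 mm diameter with a rounded end. Origin at the steel tip, z along the tool from tip to handle end. In the stand its tip is 10 mm above the bench and 85 mm of handle stick out above the block; it may lean a few degrees; its centre of mass lies about 80 mm from the tip
- paddle: wooden modelling paddle standing in the other socket, 144 mm long, with a flat blade on top (36 x 7 x 50 mm high); origin at its lower end, z along it. Leave alone
- cup: small terracotta cup, 72 mm across, 60 mm high, origin at the centre of its underside; bystander
- pot: small round terracotta pot, 80 mm across, 65 mm high, origin at the centre of its underside; bystander
Not all that is in view belongs to the job. Leave any green, pink or yellow look-alike of the bead_b alone.

How it is judged:
On the way, in this order (a step that is already met when the one before it is completed fails the run):
1. every well of the setter holds one bead, let go and at rest ((horizontal distance between bead_a and setter_hole0 below 0.006 m or horizontal distance between bead_a and setter_hole1 below 0.006 m or horizontal distance between bead_a and setter_hole2 below 0.006 m) and z of bead_a in the frame of setter between 0.045 and 0.058 m and (horizontal distance between bead_b and setter_hole0 below 0.006 m or horizontal distance between bead_b and setter_hole1 below 0.006 m or horizontal distance between bead_b and setter_hole2 below 0.006 m) and z of bead_b in the frame of setter between 0.045 and 0.058 m and (horizontal distance between bead_c and setter_hole0 below 0.006 m or horizontal distance between bead_c and setter_hole1 below 0.006 m or horizontal distance between bead_c and setter_hole2 below 0.006 m) and z of bead_c in the frame of setter between 0.045 and 0.058 m and linear speed of each of bead_a, bead_b, bead_c below 0.03 m/s and contact force between the fingers and bead_a below 0.05 N and contact force between the fingers and bead_b below 0.05 N and contact force between the fingers and bead_c below 0.05 N and height (world z) of burnisher below 0.03 m), for 0.2 s.
2. the burnisher is drawn out of the stand by the gripper (height (world z) of burnisher above 0.09 m and contact force between the fingers and burnisher above 0.5 N), for 0.1 s.
At the end, for the whole second after the job is handed in: One bead rests released in each well (6 mm). The fingers hold the burnisher still, touching nothing else, tip down, over the setter (within 50 mm across, 100 mm along of its centre), tip at least 90 mm above the bench, slanted 0.50 to 1.07 rad from upright (all of step 2 and (horizontal distance between bead_a and setter_hole0 below 0.006 m or horizontal distance between bead_a and setter_hole1 below 0.006 m or horizontal distance between bead_a and setter_hole2 below 0.006 m) and z of bead_a in the frame of setter between 0.045 and 0.058 m and (horizontal distance between bead_b and setter_hole0 below 0.006 m or horizontal distance between bead_b and setter_hole1 below 0.006 m or horizontal distance between bead_b and setter_hole2 below 0.006 m) and z of bead_b in the frame of setter between 0.045 and 0.058 m and (horizontal distance between bead_c and setter_hole0 below 0.006 m or horizontal distance between bead_c and setter_hole1 below 0.006 m or horizontal distance between bead_c and setter_hole2 below 0.006 m) and z of bead_c in the frame of setter between 0.045 and 0.058 m and linear speed of each of bead_a, bead_b, bead_c, burnisher below 0.03 m/s and contact force between each of the fingers, burnisher and bead_a below 0.05 N and contact force between each of the fingers, burnisher and bead_b below 0.05 N and contact force between each of the fingers, burnisher and bead_c below 0.05 N and angle between burnisher's own z axis and vertical between 0.5 and 1.07 rad and x of burnisher in the frame of setter between -0.05 and 0.05 m and y of burnisher in the frame of setter between -0.1 and 0.1 m and contact force between burnisher and setter below 0.05 N and contact force between burnisher and stand below 0.05 N and contact force between burnisher and paddle below 0.05 N and contact force between burnisher and cup below 0.05 N and contact force between burnisher and pot below 0.05 N); the arm keeps its last pose, push and grip.
It fails at once if a bead is dropped (it falls freely by more than about 40 mm) ((linear speed of bead_a above 0.9 m/s and contact force between the fingers and bead_a below 0.01 N) or (linear speed of bead_b above 0.9 m/s and contact force between the fingers and bead_b below 0.01 N) or (linear speed of bead_c above 0.9 m/s and contact force between the fingers and bead_c below 0.01 N)).
It fails at once if the set bead is taken from its well (distance of bead_c from where it was at the start of the episode above 0.02 m).
It fails at once if the paddle, cup or pot is displaced (distance of any of paddle, cup, pot from where it was at the start of the episode above 0.03 m).
It also fails if it takes over 64 s, if anything falls off the work surface, if the arm or the gripper's body presses on something with over 40 N, if the wrist force passes 120 N, or if a joint passes its speed limit or range.

### The arm

A 7-joint arm with a two-finger parallel gripper is mounted at the origin on the work surface. World frame = base frame: x ahead of the robot, y to its left, z up, the work surface at z = 0. Lengths are in m, angles in rad, forces in N, time in s.
With the tool pointing down it reaches from about 0.35 to 0.9 m from the base axis. Payload 8.1 kg.
Tool frame: the origin (TCP) lies midway between the tips of the shut fingers; the grasp point (between the pads) lies ctrl.grip_depth behind it (ctrl.grip_depth is the distance from the TCP to the grasp point, in m); z points along the fingers, y is the line along which they close (so a half turn about z gives the same grasp; the last joint's range is limited). The gripper opens to 92 mm and grips with 3 to 60 N. Pads are 19 mm wide; open, the fingers measure 130 mm over their backs; the gripper's body (75 mm by 190 mm) begins 47 mm behind the grasp point.
Start: joints at [1.077, 0.434, 0.025, 1.573, -0.012, 1.134, -0.075], TCP at [0.238, -0.578, 0.227] pointing down, gripper open.
Joint ranges: [-2.62, 2.62], [-0.44, 2.09], [-1.27, 1.32], [0.08, 2.57], [-1.32, 4.46], [0.12, 2], [-2.74, 2.74]. Speed limits (rad/s): [2.22, 2.22, 3.01, 3.01, 3.14, 3.14, 3.14].

### API

Orientations are given as a 3x3 rotation matrix whose columns are the frame's x, y, z axes.
In Python, from bench import ctrl, imaging, ticket, nets gives the robot as it stands.
- The arm moves only by the shell command python3 -m pendant 'ROWS' [FORCE]. ROWS is text: rows parted by semicolons, each of 5 numbers parted by spaces: the shift along the tool's x, y, z in cm, then the turn about the tool's z in rad, then the opening in per cent of the stroke, from 0 (shut) to 100 (fully open). In form: tx ty tz twist hand; .... A call has 1 to 20 rows; each row is the pose to reach, as a shift and turn from the pose commanded when the call began, along the tool's axes at that moment; what a row does not reach only later rows make up. A row lasts 1/12 s, in which the tool goes at most 41.7 mm and 7.16 degrees, less where a joint would pass 70% of its speed; a pose out of reach is approached as far as the arm can. A call with a gripper value outside its range is refused whole. The fingers move at their own pace and stop on an object; FORCE is the grip in N (left out, the last holds). Time passes only in rows, so rows that repeat a pose let the fingers close. It gives the time, the measured TCP pose, the force, the opening and the grip force at its end, in the units of the state.
- ctrl.sense(): the state, without advancing time (a new reading comes with each control period).
- imaging.snapshot(name): name is "side" or "top"; returns the picture (480x640x3 uint8, red, green, blue); there is no depth.
- imaging.camera_model(name): a dict with "camera_matrix" (3x3 intrinsics, pixels), "rvec" (rotation vector, rad) and "tvec" (3), from world to camera coordinates, as OpenCV has them. Camera axes: x right, y down, z forward; pixel columns grow to the right and rows downward; lengths in m; the calibration is good to about 2 mm. A picture is of the moment at which its call begins. camera_model takes no time and is no camera call.
- ticket.close_job(): hands the job in; it is judged then, once.
Trained networks look in the newest picture that a camera, given by its name, has taken for a name from the list of things; names that differ only in an ending like _2 or _b are one class to them, and where a whole thing is asked for, a point or a joint stands for the part that bears it (a point fixed in the world has none). Each returns a list of dicts, best first, with "conf" (0 to 1); they miss things now and then, are a little off and sometimes report something else, mostly with a low value. They report only what shows in the picture. A call takes as long as a camera call. They do not tell look-alikes from the thing itself.
- nets.silhouettes(camera, thing): "pixels" (480x640 bool, what is visible of it) and "uv" ([column, row] in pixels, amid what is visible of it).
- nets.pinpoint(camera, thing): "uv" ([column, row] in pixels: a listed point, or the origin of a listed thing).
The state is a dict: "time_s": time; "joint_positions": joint angles; "qd": joint speeds; "joint_torque": joint torques, N m; "position": TCP position; "tool_rot": TCP orientation; "ft_force": force on the tool from outside, world axes, zero at the start; "torque": the same for the moment, N m; "finger_gap": opening from 0.0 (shut) to 1.0 (fully open); "gripper_force": force on a finger pad.
Only numpy, scipy, OpenCV 4.12 (cv2) and the standard library are available. Lean on these libraries where they do the work, as an engineer would, in place of code of your own. Each camera call takes 0.05 s, during which the arm holds its last target. There are 200 camera calls.

## Working session

There is one attempt and no reset: what is moved stays moved. The work goes in short steps, Python scripts to look and compute and a shell command to move; the robot and the scene stay as the last step left them, time stands still between calls to the robot, and variables do not carry over. Pictures are saved under pics/ and viewed, at most 10 in all, crops included, and the job is handed in when it is done.

```bash
mkdir -p pics; ls
cat > h.py <<'E'
import numpy as np, cv2
from bench import ctrl, imaging, ticket, nets
def cam(n):
    m=imaging.camera_model(n); return np.array(m["camera_matrix"]),cv2.Rodrigues(np.array(m["rvec"],float))[0],np.array(m["tvec"],float).ravel()
def ray(n,uv):
    K,R,t=cam(n); d=R.T@np.linalg.inv(K)@np.array([uv[0],uv[1],1.]); return -R.T@t,d/np.linalg.norm(d)
def atz(n,uv,z):
    c,d=ray(n,uv); return c+d*(z-c[2])/d[2]
def proj(n,p):
    K,R,t=cam(n); q=K@(R@np.array(p)+t); return q[:2]/q[2]
def tri(a,b):
    (c1,d1),(c2,d2)=ray("top",a),ray("side",b)
    s=np.linalg.lstsq(np.c_[d1,-d2],c2-c1,rcond=None)[0]; p,q=c1+s[0]*d1,c2+s[1]*d2
    return (p+q)/2,np.linalg.norm(p-q)
def save(n,f): 
    im=imaging.snapshot(n); cv2.imwrite("pics/"+f,im[:,:,::-1]); return im
E
python3 - <<'E'
from h import *
np.set_printoptions(precision=4,suppress=True)
for n in("top","side"):
    save(n,n+"0.png"); print(n,"cam at",ray(n,(320,240)))
    for t in("bead_a","setter_hole0","setter_hole1","setter_hole2","setter","stand","burnisher","paddle","cup","pot"):
        for r in nets.pinpoint(n,t):
            if r["conf"]>.25: print(n,t,np.round(r["uv"],1),round(r["conf"],2))
s=ctrl.sense(); print(s["time_s"],s["position"],s["tool_rot"],ctrl.grip_depth)
E
```

```text
pics
top cam at (array([ 0.4629, -0.0021,  1.217 ]), array([ 0.0998,  0.0106, -0.995 ]))
top bead_a [165.5 225.2] 0.85
top bead_a [127.7 205.2] 0.85
top bead_a [187.6 295.8] 0.76
top bead_a [483.8 260.5] 0.65
top bead_a [332.3 231.3] 0.61
top bead_a [130.  254.2] 0.54
top setter_hole0 [313.6 257.3] 0.93
top setter_hole0 [333.  232.2] 0.72
top setter_hole0 [293.8 284.8] 0.58
top setter_hole1 [313.6 257.3] 0.93
top setter_hole1 [333.  232.2] 0.72
top setter_hole1 [293.8 284.8] 0.58
top setter_hole2 [313.6 257.3] 0.93
top setter_hole2 [333.  232.2] 0.72
top setter_hole2 [293.8 284.8] 0.58
top setter [314.  257.6] 0.62
top stand [484.2 260. ] 0.88
top burnisher [505.5 266.5] 0.57
top paddle [459.4 259.7] 0.46
top cup [413.3 157. ] 0.57
top pot [274.  172.3] 0.62
side cam at (array([0.4565, 0.7553, 0.8375]), array([ 0.1322, -0.6927, -0.709 ]))
side bead_a [256.7 350. ] 0.97
side bead_a [269.4 398.7] 0.93
side bead_a [364.3 385.9] 0.79
side bead_a [287.3 453.6] 0.76
side bead_a [226.1 441.7] 0.7
side bead_a [328.  240.3] 0.53
side setter_hole0 [348.1 264.2] 0.91
side setter_hole0 [324.4 242.3] 0.83
side setter_hole0 [371.4 284.2] 0.61
side setter_hole0 [324.2 240.7] 0.58
side setter_hole1 [348.1 264.2] 0.91
side setter_hole1 [324.4 242.3] 0.83
side setter_hole1 [371.4 284.2] 0.61
side setter_hole1 [324.2 240.7] 0.58
side setter_hole2 [348.1 264.2] 0.91
side setter_hole2 [324.4 242.3] 0.83
side setter_hole2 [371.4 284.2] 0.61
side setter_hole2 [324.2 240.7] 0.58
side setter [346.2 276.9] 0.58
side setter [269.7 398.8] 0.54
side burnisher [366.  385.6] 0.75
side cup [267.5 189.7] 0.88
side pot [242.  289.5] 0.65
1.1 [ 0.2381 -0.5779  0.2267] [[ 0.9246  0.3809  0.    ]
 [ 0.3809 -0.9246  0.    ]
 [ 0.     -0.     -1.    ]] 0.0188
```

View pics/top0.png

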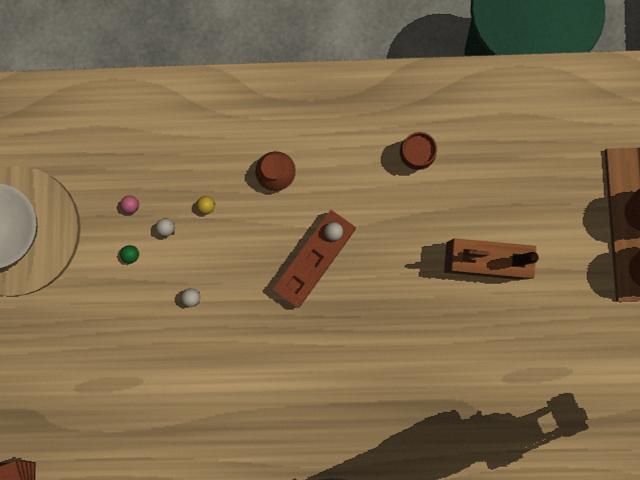

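View pics/side0.png

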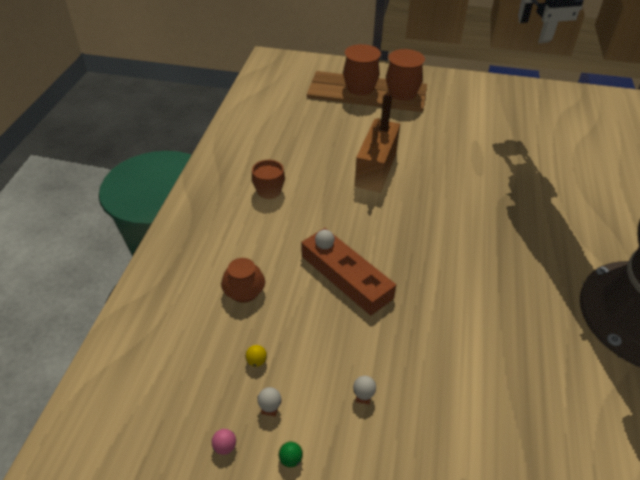

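The top picture shows pale beads on props at (165,228) and (190,298). The set bead is in the end well at (333,231), and the free wells are at (314,257) and (294,285). Look-alikes are pink (130,205), green (130,254) and yellow (205,205). I choose the two white ones. The burnisher's round handle is at about (530,258), and the paddle is at (470,255).

```bash
cat > m.py <<'E'
from h import *
np.set_printoptions(precision=4,suppress=True)
out={}
for n in("top","side"):
    im=imaging.snapshot(n); out[n]={}
    for t in("bead_a","burnisher","paddle","stand","setter"):
        for r in nets.silhouettes(n,t):
            if r["conf"]<.3: continue
            m=r["pixels"]; c,rad=cv2.minEnclosingCircle(np.argwhere(m)[:,::-1].astype(np.float32)); col=np.median(im[m],0)
            ys,xs=np.where(m)
            print(n,t,round(r["conf"],2),np.round(r["uv"],1),"circ",np.round(c,1),round(rad,1),"col",col,"bb",xs.min(),xs.max(),ys.min(),ys.max(),m.sum())
E
python3 m.py
python3 - <<'E'
from h import *
np.set_printoptions(precision=4,suppress=True)
im=cv2.imread("pics/top0.png"); a=im[190:320,110:240]; b=im[210:300,420:560]
cv2.imwrite("pics/crop1.png",np.hstack([cv2.resize(a,(400,400)),cv2.resize(b,(400,400))]))
for a,b in(((314,257.3),(348.1,264.2)),((333,232.2),(324.4,242.3)),((293.8,284.8),(371.4,284.2)),((413.3,157),(267.5,189.7))): print(tri(a,b),atz("top",a,.04),atz("side",b,.04))
print("stand edge x/y:",[atz("top",p,.08) for p in((454,239),(536,245),(534,278),(446,274))])
E
```

```text
top bead_a 0.84 [191.  296.7] circ [190.3 297.3] 9.6 col [132.5 126.  113. ] bb 181 199 288 306 288
top bead_a 0.83 [205.4 205.9] circ [205.6 204.8] 8.6 col [147.5 121.5  40. ] bb 198 214 197 213 230
top bead_a 0.73 [128.7 202.2] circ [130.  203.7] 9.2 col [142.  74.  88.] bb 122 138 195 212 245
top bead_a 0.72 [166.5 228.4] circ [165.1 227.2] 9.3 col [133.5 127.5 113. ] bb 156 174 218 236 272
top bead_a 0.54 [134.4 254.8] circ [129.4 253.8] 9.5 col [27. 78. 35.] bb 120 138 245 263 279
top bead_a 0.52 [330.7 229.3] circ [333.4 231.2] 9.5 col [128. 121. 109.] bb 325 342 222 240 283
top burnisher 0.75 [524.9 259.4] circ [525.5 260. ] 13.5 col [15.  9.  6.] bb 513 538 252 266 278
top paddle 0.7 [473.9 257.8] circ [476. 256.] 13.3 col [54.5 32.5 19. ] bb 463 489 250 261 204
top stand 0.89 [489.2 256.5] circ [490.5 259.5] 48.2 col [119.  73.  42.] bb 444 537 238 280 2819
top setter 0.64 [309.  261.8] circ [314.5 259. ] 51.6 col [111.  58.  36.] bb 273 355 211 307 2974
side bead_a 0.8 [227.1 440. ] circ [223.2 442.1] 13.0 col [127.  67.  82.] bb 212 234 430 454 471
side bead_a 0.78 [288.6 
[... 994 characters left out ...]
[364.  387.6] 12.0 col [116. 111.  98.] bb 354 375 376 399 425
(array([0.546 , 0.0227, 0.0366]), np.float64(0.004559453632469483)) [0.548  0.0228 0.04  ] [0.5433 0.0259 0.04  ]
(array([ 0.5949, -0.0148,  0.045 ]), np.float64(0.00039398913578199917)) [ 0.5953 -0.0149  0.04  ] [ 0.596  -0.0197  0.04  ]
(array([0.4961, 0.0626, 0.0381]), np.float64(0.0011850497215133053)) [0.4967 0.0625 0.04  ] [0.4954 0.0643 0.04  ]
(array([ 0.7475, -0.179 ,  0.0081]), np.float64(0.004923793855661819)) [ 0.7375 -0.1745  0.04  ] [ 0.7387 -0.1433  0.04  ]
stand edge x/y: [array([ 0.572 , -0.2368,  0.08  ]), array([ 0.5568, -0.3859,  0.08  ]), array([ 0.4965, -0.3785,  0.08  ]), array([ 0.508 , -0.2191,  0.08  ])]
```

View pics/crop1.png

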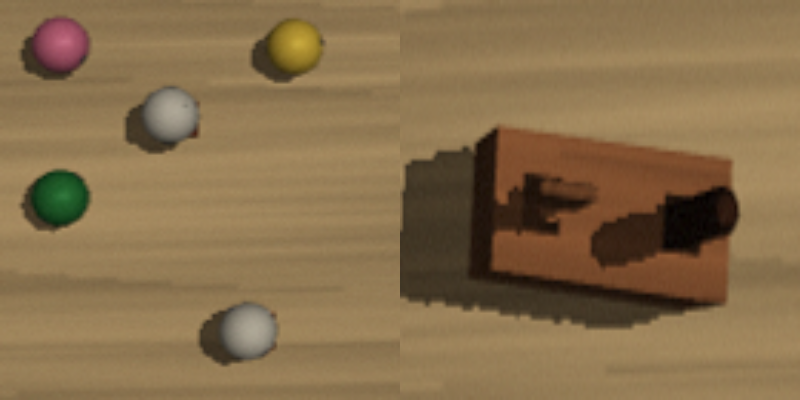

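The crop confirms it: both white beads show a brown prop edge beneath them, and the dark round burnisher handle is at the right end of the stand, leaning outwards.

```bash
cat >> h.py <<'E'
def go(p,phi=None):
    "tool-axis shift (cm), twist, for target TCP p and tool-y line angle phi (deg, mod 180)"
    s=ctrl.sense(); R=np.array(s["tool_rot"]); d=R.T@(np.array(p)-np.array(s["position"]))*100
    tw=0
    if phi is not None:
        cur=np.degrees(np.arctan2(R[1,1],R[0,1])); tw=-np.radians((phi-cur+90)%180-90)
    print("shift",np.round(d,2),"dist",round(np.linalg.norm(d),1),"twist",round(tw,3),"t",round(s["time_s"],2))
E
python3 - <<'E'
from h import *
np.set_printoptions(precision=4,suppress=True)
for n,a,b in(("b1",(165.1,227.2),(268.9,399.5)),("b2",(190.3,297.3),(363.9,387.6)),("c",(333.4,231.2),(324.2,239.))):
    z=.0525 if n=="c" else .028
    print(n,tri(a,b),atz("top",a,z),atz("side",b,z))
# burnisher: handle end top (z~.163) and entry (z .08)
print("end top",atz("top",(532,258),.16),"side",atz("side",(386.5,97),.16)); print("paddle",atz("top",(484,256),.15))
print("tri end",tri((532,258),(386.5,97)))
b=atz("top",(165.1,227.2),.028)
go([b[0],b[1],.15],22)
E
```

```text
b1 (array([0.6155, 0.3121, 0.0277]), np.float64(0.00011328420382911644)) [0.6156 0.312  0.028 ] [0.6154 0.3123 0.028 ]
b2 (array([0.4782, 0.2632, 0.0279]), np.float64(1.2076191124093771e-05)) [0.4782 0.2631 0.028 ] [0.4782 0.2633 0.028 ]
c (array([ 0.5957, -0.0156,  0.0528]), np.float64(4.276260783207617e-05)) [ 0.5958 -0.0156  0.0525] [ 0.5958 -0.0159  0.0525]
end top [ 0.5282 -0.3508  0.16  ] side [ 0.5306 -0.35    0.16  ]
paddle [ 0.5345 -0.2723  0.15  ]
tri end (array([ 0.5294, -0.3509,  0.1594]), np.float64(0.0023919385320100663))
shift [ 68.8  -67.91   7.67] dist 97.0 twist -1.564 t 1.7
```

```bash
python3 -m pendant '68.8 -67.9 7.7 -1.564 60;68.8 -67.9 7.7 -1.564 60;68.8 -67.9 7.7 -1.564 60;68.8 -67.9 7.7 -1.564 60;68.8 -67.9 7.7 -1.564 60;68.8 -67.9 7.7 -1.564 60;68.8 -67.9 7.7 -1.564 60;68.8 -67.9 7.7 -1.564 60;68.8 -67.9 7.7 -1.564 60;68.8 -67.9 7.7 -1.564 60;68.8 -67.9 7.7 -1.564 60;68.8 -67.9 7.7 -1.564 60;68.8 -67.9 7.7 -1.564 60;68.8 -67.9 7.7 -1.564 60;68.8 -67.9 7.7 -1.564 60;68.8 -67.9 7.7 -1.564 60;68.8 -67.9 7.7 -1.564 60;68.8 -67.9 7.7 -1.564 60;68.8 -67.9 7.7 -1.564 60;68.8 -67.9 7.7 -1.564 60'; python3 -c "
from h import *
go([.6155,.3121,.15],22)"
```

```text
time_s: 3.37
position: [0.5631, 0.1887, 0.1604]
tool_rot: [[-0.374, 0.927, 0.0], [0.927, 0.374, -0.0], [-0.0, 0.0, -1.0]]
ft_force: [-0.1, -0.0, 0.4]
finger_gap: 0.6
gripper_force: 0.0
shift [9.49 9.47 1.03] dist 13.4 twist -0.0 t 3.37
```

```bash
python3 -m pendant '9.5 9.5 1 0 60;9.5 9.5 1 0 60;9.5 9.5 1 0 60;9.5 9.5 1 0 60;9.5 9.5 1 0 60;9.5 9.5 1 0 60'; python3 -c "
from h import *
go([.6155,.3121,.016],22)"
```

```text
time_s: 3.87
position: [0.6147, 0.3107, 0.1499]
tool_rot: [[-0.376, 0.927, -0.001], [0.927, 0.376, -0.001], [-0.0, -0.001, -1.0]]
ft_force: [0.1, -0.6, 0.5]
finger_gap: 0.599
gripper_force: 0.0
shift [ 0.1   0.14 13.39] dist 13.4 twist 0.001 t 3.87
```

```bash
python3 -m pendant '0.05 0.1 5 0 60;0.05 0.1 9 0 60;0.05 0.1 11.5 0 60;0.05 0.1 13 0 60;0.05 0.1 13.4 0 60;0.05 0.1 13.4 0 60;0.05 0.1 13.4 0 60;0.05 0.1 13.4 0 30;0.05 0.1 13.4 0 30;0.05 0.1 13.4 0 30;0.05 0.1 13.4 0 30;0.05 0.1 13.4 0 30;0.05 0.1 13.4 0 30' 12; python3 -c "
from h import *
go([.6155,.3121,.016],22)"
```

```text
time_s: 4.95
position: [0.6163, 0.3117, 0.0175]
tool_rot: [[-0.375, 0.927, 0.001], [0.927, 0.375, 0.001], [0.0, 0.001, -1.0]]
ft_force: [-0.8, -1.2, 6.8]
finger_gap: 0.381
gripper_force: 12.0
shift [ 0.06 -0.06  0.15] dist 0.2 twist -0.0 t 4.95
```

```bash
python3 -m pendant '0 0 -1 0 30;0 0 -3 0 30;0 0 -6 0 30;0 0 -9 0 30;0 0 -9 0 30;0 0 -9 0 30'; python3 -c "
from h import *
save('top','top1.png')
go([.547,.0228,.09],51.7);print(ctrl.sense()['joint_positions'])"
```

```text
time_s: 5.45
position: [0.6168, 0.3122, 0.1092]
tool_rot: [[-0.375, 0.927, 0.004], [0.927, 0.375, 0.002], [0.001, 0.004, -1.0]]
ft_force: [-0.7, 0.3, -0.8]
finger_gap: 0.382
gripper_force: 12.0
shift [-24.17 -17.2    1.72] dist 29.7 twist -0.518 t 5.5
[-0.2397301   0.70097758 -0.50779075  1.49414755  0.37208228  1.0424302
 -0.45192543]
```

```bash
python3 -m pendant '-24.2 -17.2 1.6 -0.518 30;-24.2 -17.2 1.6 -0.518 30;-24.2 -17.2 1.6 -0.518 30;-24.2 -17.2 1.6 -0.518 30;-24.2 -17.2 1.6 -0.518 30;-24.2 -17.2 1.6 -0.518 30;-24.2 -17.2 1.6 -0.518 30;-24.2 -17.2 1.6 -0.518 30;-24.2 -17.2 1.6 -0.518 30;-24.2 -17.2 1.6 -0.518 30;-24.2 -17.2 1.6 -0.518 30'; python3 -c "
from h import *
import numpy as np
np.set_printoptions(precision=4,suppress=True)
go([.547,.0228,.044],51.7)
im=save('side','side1.png')
for r in nets.silhouettes('side','bead_a'):
    c,rad=cv2.minEnclosingCircle(np.argwhere(r['pixels'])[:,::-1].astype(np.float32)); print(r['conf'],np.round(c,1),round(rad,1),np.median(im[r['pixels']],0))
s=ctrl.sense();print(s['position'],proj('side',[.547,.0228,s['position'][2]+.012]))"
```

```text
time_s: 6.42
position: [0.5467, 0.0238, 0.0902]
tool_rot: [[-0.785, 0.619, -0.001], [0.619, 0.785, 0.001], [0.001, 0.0, -1.0]]
ft_force: [-0.0, 1.3, -0.7]
finger_gap: 0.378
gripper_force: 12.0
shift [-0.09 -0.06  4.62] dist 4.6 twist 0.001 t 6.42
0.98 [289.5 454.5] 13.7 [21. 89. 37.]
0.93 [255.1 355.3] 11.5 [134. 113.   0.]
0.84 [364.  387.6] 11.7 [87. 84. 75.]
0.74 [351.  241.5] 9.0 [90. 85. 77.]
0.67 [223. 441.] 13.5 [140.  77.  91.]
[0.547  0.0243 0.0904] [347.9265 238.2935]
```

```bash
python3 -m pendant '-0.1 -0.05 2 0 30;-0.1 -0.05 3.5 0 30;-0.1 -0.05 4.3 0 30;-0.1 -0.05 4.7 0 30;-0.1 -0.05 4.7 0 30;-0.1 -0.05 4.7 0 30;-0.1 -0.05 4.7 0 30'; python3 -c "
from h import *
go([.547,.0228,.0435],51.7)"
```

```text
time_s: 7.1
position: [0.5479, 0.022, 0.0442]
tool_rot: [[-0.785, 0.62, 0.001], [0.62, 0.785, 0.0], [-0.001, 0.001, -1.0]]
ft_force: [0.2, -0.3, -0.1]
finger_gap: 0.383
gripper_force: 12.0
shift [0.12 0.01 0.07] dist 0.1 twist 0.0 t 7.1
```

```bash
python3 -m pendant '0.1 0 0.1 0 30;0.1 0 0.1 0 30;0.1 0 0.1 0 30;0.1 0 0.1 0 42;0.1 0 0.1 0 48;0.1 0 0.1 0 60;0.1 0 0.1 0 60;0.1 0 0.1 0 60;0.1 0 -2 0 60;0.1 0 -5 0 60;0.1 0 -9 0 60;0.1 0 -9 0 60;0.1 0 -9 0 60'
python3 - <<'E'
from h import *
np.set_printoptions(precision=4,suppress=True)
go([.4782,.2632,.11],51.7)
im=imaging.snapshot('side')
for r in nets.silhouettes('side','bead_a'):
    c,rad=cv2.minEnclosingCircle(np.argwhere(r['pixels'])[:,::-1].astype(np.float32)); print(r['conf'],np.round(c,1),round(rad,1),np.median(im[r['pixels']],0),atz('side',c,.0525))
E
```

```text
time_s: 8.18
position: [0.5482, 0.0224, 0.1358]
tool_rot: [[-0.784, 0.62, 0.005], [0.62, 0.784, 0.0], [-0.004, 0.003, -1.0]]
ft_force: [0.1, -0.3, -1.1]
finger_gap: 0.6
gripper_force: 0.0
shift [20.44 14.53  2.54] dist 25.2 twist -0.001 t 8.18
0.76 [255.6 355.6] 11.0 [129. 108.   0.] [0.6502 0.2565 0.0525]
0.7 [346.6 258. ] 9.7 [104. 101.  91.] [0.5471 0.0229 0.0525]
0.66 [223.3 441.7] 12.4 [139.  74.  91.] [0.6555 0.4014 0.0525]
0.65 [364.  387.5] 11.9 [85. 83. 74.] [0.4774 0.2779 0.0525]
0.59 [290.2 454. ] 13.4 [20. 89. 36.] [0.5609 0.4002 0.0525]
0.53 [323.8 239.2] 9.7 [106.  101.   89.5] [ 0.5964 -0.0154  0.0525]
```

```bash
python3 -m pendant '20.4 14.5 2.5 0 60;20.4 14.5 2.5 0 60;20.4 14.5 2.5 0 60;20.4 14.5 2.5 0 60;20.4 14.5 2.5 0 60;20.4 14.5 2.5 0 60;20.4 14.5 2.5 0 60;20.4 14.5 2.5 0 60;20.4 14.5 2.5 0 60;20.4 14.5 2.5 0 60'; python3 -c "
from h import *
go([.4782,.2632,.017],51.7)"
```

```text
time_s: 9.12
position: [0.4767, 0.2605, 0.1076]
tool_rot: [[-0.783, 0.621, -0.001], [0.621, 0.783, -0.002], [-0.0, -0.002, -1.0]]
ft_force: [-0.4, -0.2, -0.5]
finger_gap: 0.6
gripper_force: 0.0
shift [0.05 0.32 9.06] dist 9.1 twist -0.002 t 9.12
```

```bash
python3 -m pendant '0.05 0.2 3.5 0 60;0.05 0.2 6 0 60;0.05 0.2 7 0 60;0.05 0.2 7 0 60'; python3 -c "
from h import *
go([.4782,.2632,.017],51.7)"
```

```text
time_s: 9.45
position: [0.4765, 0.2616, 0.0362]
tool_rot: [[-0.783, 0.622, -0.004], [0.622, 0.783, -0.003], [0.001, -0.005, -1.0]]
ft_force: [0.4, 1.1, -0.0]
finger_gap: 0.6
gripper_force: 0.0
shift [-0.03  0.24  1.92] dist 1.9 twist -0.003 t 9.45
```

```bash
python3 -m pendant '0 0.2 1 0 60;0 0.2 1.9 0 60;0 0.2 1.9 0 60;0 0.2 1.9 0 60;0 0.2 1.9 0 30;0 0.2 1.9 0 30;0 0.2 1.9 0 30;0 0.2 1.9 0 30;0 0.2 1.9 0 30;0 0.2 1.9 0 30' 12; python3 -c "
from h import *
go([.4782,.2632,.017],51.7)"
```

```text
time_s: 10.28
position: [0.4787, 0.2658, 0.0198]
tool_rot: [[-0.784, 0.62, 0.0], [0.62, 0.784, -0.0], [-0.0, 0.0, -1.0]]
ft_force: [-0.9, -1.4, 3.5]
finger_gap: 0.382
gripper_force: 12.0
shift [-0.12 -0.23  0.28] dist 0.4 twist -0.0 t 10.28
```

```bash
python3 -m pendant '0 0 -1 0 30;0 0 -3 0 30;0 0 -6 0 30;0 0 -8 0 30;0 0 -8 0 30;0 0 -8 0 30'; python3 -c "
from h import *
go([.4983,.0613,.085],51.7)"
```

```text
time_s: 10.78
position: [0.4793, 0.2664, 0.101]
tool_rot: [[-0.784, 0.62, 0.002], [0.62, 0.784, 0.001], [-0.001, 0.003, -1.0]]
ft_force: [-1.1, -0.4, -1.3]
finger_gap: 0.378
gripper_force: 12.0
shift [-14.21 -14.91   1.58] dist 20.7 twist -0.001 t 10.78
```

```bash
python3 -m pendant '-14.2 -14.9 1.5 0 30;-14.2 -14.9 1.5 0 30;-14.2 -14.9 1.5 0 30;-14.2 -14.9 1.5 0 30;-14.2 -14.9 1.5 0 30;-14.2 -14.9 1.5 0 30;-14.2 -14.9 1.5 0 30;-14.2 -14.9 1.5 0 30;-14.2 -14.9 1.5 0 30;-14.2 -14.9 1.5 0 30'
python3 - <<'E'
from h import *
np.set_printoptions(precision=4,suppress=True)
go([.4983,.0613,.0435],51.7)
im=save('side','side2.png')
for r in nets.silhouettes('side','bead_a'):
    c,rad=cv2.minEnclosingCircle(np.argwhere(r['pixels'])[:,::-1].astype(np.float32)); print(r['conf'],np.round(c,1),round(rad,1),np.median(im[r['pixels']],0),atz('side',c,.0965))
p=ctrl.sense()['position'];print(p,proj('side',[p[0],p[1],p[2]+.01]))
E
```

```text
time_s: 11.62
position: [0.4973, 0.0626, 0.0845]
tool_rot: [[-0.786, 0.618, -0.0], [0.618, 0.786, 0.001], [0.001, 0.0, -1.0]]
ft_force: [-0.3, -0.1, -0.4]
finger_gap: 0.381
gripper_force: 12.0
shift [-0.16 -0.04  4.1 ] dist 4.1 twist 0.002 t 11.62
0.91 [223.2 441.8] 13.4 [141.   78.   90.5] [0.6444 0.4213 0.0965]
0.91 [289.6 453.4] 12.9 [20.  91.5 36.5] [0.5559 0.4195 0.0965]
0.63 [375.  264.5] 9.0 [89. 85. 76.] [0.4928 0.0688 0.0965]
0.6 [318.5 240. ] 6.2 [89. 79. 69.] [0.5973 0.0318 0.0965]
0.58 [255.  355.2] 11.9 [136. 114.   0.] [0.6404 0.2839 0.0965]
[0.4975 0.0622 0.0846] [372.7104 262.0447]
```

View pics/side2.png

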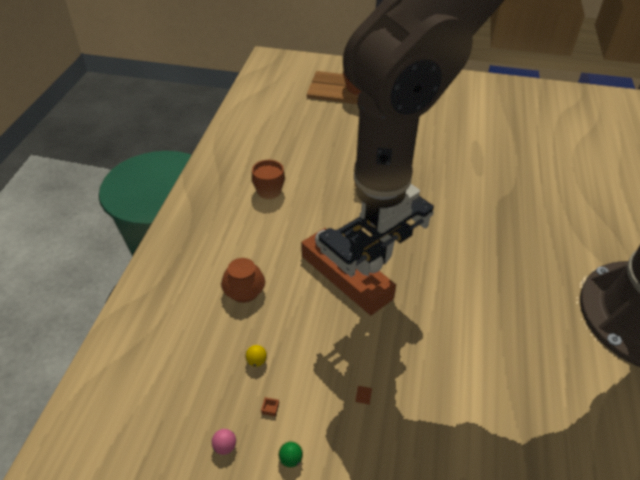

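The bead is in the gripper above well 0 at about (374,264), and both props are empty.

```bash
python3 -m pendant '-0.1 -0.05 2 0 30;-0.1 -0.05 3.3 0 30;-0.1 -0.05 4 0 30;-0.1 -0.05 4.1 0 30;-0.1 -0.05 4.1 0 30;-0.1 -0.05 4.1 0 30;-0.1 -0.05 4.1 0 30;-0.1 -0.05 4.1 0 30'; python3 -c "
from h import *
go([.4983,.0613,.0435],51.7)"
```

```text
time_s: 12.38
position: [0.4985, 0.0601, 0.0441]
tool_rot: [[-0.785, 0.62, 0.001], [0.62, 0.785, 0.0], [-0.001, 0.001, -1.0]]
ft_force: [-0.8, 0.5, 1.0]
finger_gap: 0.381
gripper_force: 12.0
shift [0.08 0.08 0.06] dist 0.1 twist -0.0 t 12.38
```

```bash
python3 -m pendant '0.1 0.05 0 0 30;0.1 0.05 0 0 30;0.1 0.05 0 0 30;0.1 0.05 0 0 42;0.1 0.05 0 0 48;0.1 0.05 0 0 60;0.1 0.05 0 0 60;0.1 0.05 0 0 60;0.1 0.05 -2 0 60;0.1 0.05 -5 0 60;0.1 0.05 -9 0 60;0.1 0.05 -13 0 60;0.1 0.05 -17 0 60;0.1 0.05 -17 0 60;0.1 0.05 -17 0 60'
python3 - <<'E'
from h import *
np.set_printoptions(precision=4,suppress=True)
im=imaging.snapshot('side')
for r in nets.silhouettes('side','bead_a'):
    c,rad=cv2.minEnclosingCircle(np.argwhere(r['pixels'])[:,::-1].astype(np.float32)); print(r['conf'],np.round(c,1),round(rad,1),np.median(im[r['pixels']],0),atz('side',c,.0525))
# burnisher axis from both cameras with sub-pixel masks
for n in ('top','side'):
    if n=='top': imaging.snapshot('top')
    for r in nets.silhouettes(n,'burnisher')[:1]:
        m=r['pixels']; pts=np.argwhere(m)[:,::-1].astype(np.float32)
        l=cv2.fitLine(pts,cv2.DIST_L2,0,.01,.01).ravel(); print(n,r['conf'],l,pts.min(0),pts.max(0),pts.mean(0))
print(ctrl.sense()['position'],ctrl.sense()['joint_positions'])
E
```

```text
time_s: 13.63
position: [0.499, 0.0613, 0.2158]
tool_rot: [[-0.784, 0.62, 0.005], [0.62, 0.784, 0.0], [-0.004, 0.003, -1.0]]
ft_force: [-1.3, -0.5, -1.2]
finger_gap: 0.603
gripper_force: 0.0
0.86 [324.1 239.1] 9.4 [103.   99.   88.5] [ 0.5958 -0.0155  0.0525]
0.84 [254.9 355.3] 11.1 [128. 107.   0.] [0.6514 0.2561 0.0525]
0.75 [346.6 257.7] 10.0 [107. 101.  90.] [0.5472 0.0222 0.0525]
0.73 [370.9 276.9] 10.5 [109. 100.  90.] [0.4979 0.0587 0.0525]
0.69 [223.  441.5] 12.5 [134.  72.  87.] [0.6559 0.4011 0.0525]
0.68 [290.3 454.5] 12.7 [19. 84. 34.] [0.5606 0.4009 0.0525]
[0.4967 0.0606 0.2122] [ 0.3909  0.3569 -0.794   1.8407  0.2879  1.0658  0.3885]
```

Run:
```python
from h import *
np.set_printoptions(precision=4,suppress=True)
T=cv2.imread("pics/top0.png");S=cv2.imread("pics/side0.png")
a=cv2.resize(T[225:295,430:550],(800,467),interpolation=cv2.INTER_CUBIC); b=cv2.resize(S[85:195,340:420],(400,550),interpolation=cv2.INTER_CUBIC)
for im,n in((a,0),(b,0)): pass
c=np.zeros((550,800,3),np.uint8); c[:,:400]=b; c[:233,400:]=cv2.resize(a,(400,233))
c[240:473,400:]=np.clip(cv2.resize(a,(400,233)).astype(int)*3,0,255)
c[:,:400]=np.clip(b.astype(int)*2,0,255)
cv2.imwrite("pics/stand.png",c)
```

```text
(no output)
```

View pics/stand.png

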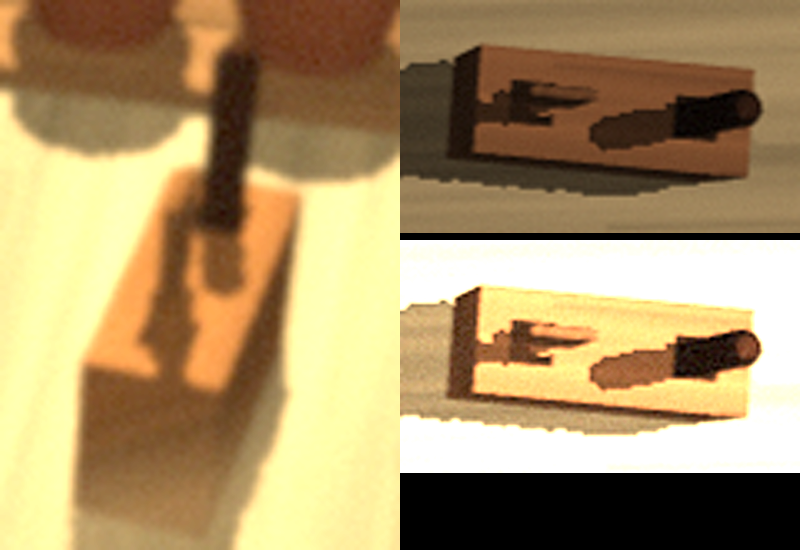

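The view shows the burnisher handle end at top (534,257) and side (387,96). The handle enters the socket at about side (384,128), and the paddle blade is on edge at top (475,253).

Run:
```python
from h import *
np.set_printoptions(precision=4,suppress=True)
C=np.array([atz("top",p,.08)[:2] for p in((454,238.5),(535.9,246),(534.4,278.1),(451.9,272.1))]); print(C,C.mean(0))
S=lambda u,v:(340+u/5,85+v/5)
D=np.array([atz("side",S(*p),.08)[:2] for p in((175,172),(298,195),(220,388),(85,365))]);print(D,D.mean(0))
c=(C.mean(0)+D.mean(0))/2
for X in(C,D):
    u=((X[1]+X[2])-(X[0]+X[3]));u/=np.linalg.norm(u);print("axis to burnisher end",u,np.degrees(np.arctan2(u[1],u[0])),"socket",X.mean(0)+.045*u)
print("end",tri((534.1,257.4),(387.4,96)), [atz("top",(534.1,257.4),z) for z in(.155,.163)])
print("base",atz("side",(384.4,128),.085),atz("top",(515,260),.085))
go([.52,-.34,.25])
```

```text
[[ 0.5729 -0.2369]
 [ 0.555  -0.3856]
 [ 0.4963 -0.3792]
 [ 0.5112 -0.23  ]] [ 0.5338 -0.3079]
[[ 0.5531 -0.3827]
 [ 0.4974 -0.3769]
 [ 0.5139 -0.2317]
 [ 0.5705 -0.235 ]] [ 0.5337 -0.3066]
axis to burnisher end [-0.1095 -0.994 ] -96.28579140904732 socket [ 0.5289 -0.3527]
axis to burnisher end [-0.9968  0.0803] 175.39161555607632 socket [ 0.4889 -0.303 ]
end (array([ 0.5291, -0.3544,  0.1599]), np.float64(6.868313649223946e-05)) [array([ 0.5294, -0.356 ,  0.155 ]), array([ 0.5289, -0.3534,  0.163 ])]
base [ 0.528  -0.3469  0.085 ] [ 0.53   -0.3445  0.085 ]
shift [-26.65 -29.99  -3.77] dist 40.3 twist 0 t 13.88
```

```bash
python3 -c "
from h import *
go([.529,-.351,.21],-6.3)"; python3 -m pendant '0 0 0 0 60'; python3 -c "
from h import *
go([.529,-.351,.21],-6.3)"
```

```text
shift [-28.05 -30.29   0.22] dist 41.3 twist 1.012 t 13.88
time_s: 13.97
position: [0.497, 0.0608, 0.2125]
tool_rot: [[-0.785, 0.62, -0.002], [0.62, 0.785, -0.0], [0.002, -0.001, -1.0]]
ft_force: [-0.3, -0.4, 0.0]
finger_gap: 0.599
gripper_force: 0.0
shift [-28.04 -30.32   0.24] dist 41.3 twist 1.012 t 13.97
```

```bash
python3 -m pendant '-28 -30.3 0.2 1.012 60;-28 -30.3 0.2 1.012 60;-28 -30.3 0.2 1.012 60;-28 -30.3 0.2 1.012 60;-28 -30.3 0.2 1.012 60;-28 -30.3 0.2 1.012 60;-28 -30.3 0.2 1.012 60;-28 -30.3 0.2 1.012 60;-28 -30.3 0.2 1.012 60;-28 -30.3 0.2 1.012 60;-28 -30.3 0.2 1.012 60;-28 -30.3 0.2 1.012 60;-28 -30.3 0.2 1.012 60;-28 -30.3 0.2 1.012 60;-28 -30.3 0.2 1.012 60'
python3 - <<'E'
from h import *
np.set_printoptions(precision=4,suppress=True)
im=save('side','side3.png'); 
for r in nets.silhouettes('side','bead_a'):
    c,rad=cv2.minEnclosingCircle(np.argwhere(r['pixels'])[:,::-1].astype(np.float32))
    if c[1]<300: print(r['conf'],np.round(c,1),round(rad,1),atz('side',c,.0525))
go([.529,-.351,.106],-6.3); print(ctrl.sense()['joint_positions'])
E
```

```text
time_s: 15.22
position: [0.5297, -0.3487, 0.2116]
tool_rot: [[0.107, 0.994, -0.0], [0.994, -0.107, 0.001], [0.001, -0.0, -1.0]]
ft_force: [-0.2, 0.3, -1.0]
finger_gap: 0.603
gripper_force: 0.0
0.71 [323.9 239.1] 9.9 [ 0.5964 -0.0156  0.0525]
0.7 [346.6 258. ] 9.8 [0.5471 0.023  0.0525]
0.51 [370.8 277.6] 9.6 [0.498  0.0604 0.0525]
shift [-0.18 -0.05 10.58] dist 10.6 twist 0.002 t 15.32
[ 0.779   0.5012 -0.4228  1.5398  0.2179  1.1474  0.2042]
```

View pics/side3.png

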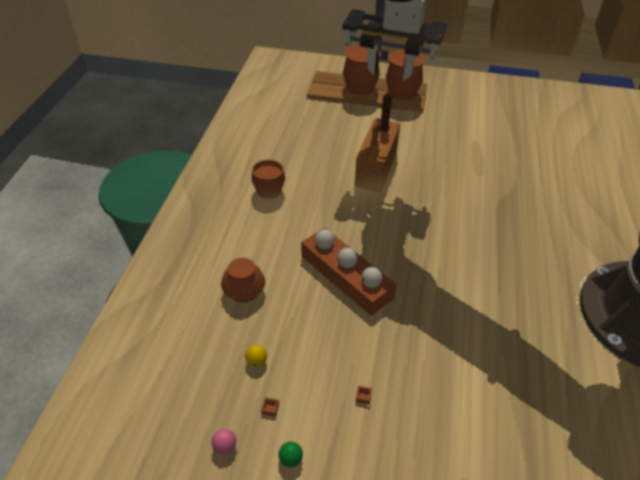

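The three beads sit in the wells at (324,239), (347,258) and (371,277). The gripper straddles the burnisher handle at (386,105) with good clearance. Next I descend and grip.

```bash
python3 -m pendant '-0.15 0 4 0 60;-0.15 0 7.5 0 60;-0.15 0 9.5 0 60;-0.15 0 10.5 0 60;-0.15 0 10.5 0 60;-0.15 0 10.5 0 60;-0.15 0 10.5 0 30;-0.15 0 10.5 0 10;-0.15 0 10.5 0 10;-0.15 0 10.5 0 10;-0.15 0 10.5 0 10;-0.15 0 10.5 0 10' 25; python3 -c "
from h import *
go([.529,-.351,.106],-6.3)"
```

```text
time_s: 16.32
position: [0.5293, -0.3521, 0.1069]
tool_rot: [[0.11, 0.994, 0.0], [0.994, -0.11, -0.0], [-0.0, 0.0, -1.0]]
ft_force: [0.4, -0.1, -0.4]
finger_gap: 0.214
gripper_force: 10.9
shift [ 0.1  -0.04  0.09] dist 0.1 twist -0.0 t 16.32
```

```bash
python3 -m pendant '0 0 -2 0 10;0 0 -5 0 10;0 0 -8.5 0 10;0 0 -9.5 0 10;0 0 -9.5 0 10;0 0 -9.5 0 10;-3 0 -9.5 0 10;-6 0 -9.5 0 10;-6 0 -9.5 0 10;-6 0 -9.5 0 10;-6 0 -9.5 0 10'
python3 - <<'E'
from h import *
go([.529,-.408,.126],-6.3)
im=save('side','side4.png'); t=save('top','top4.png')
c=np.zeros((480,800,3),np.uint8); c[:,:400]=cv2.resize(im[0:240,280:480,::-1],(400,480)); c[:400,400:]=cv2.resize(t[160:360,440:640,::-1],(400,400))
cv2.imwrite("pics/c4.png",np.clip(c.astype(int)*2,0,255))
E
```

```text
time_s: 17.23
position: [0.5219, -0.4108, 0.1997]
tool_rot: [[0.11, 0.994, -0.002], [0.994, -0.11, 0.002], [0.002, -0.002, -1.0]]
ft_force: [0.0, 0.2, 0.4]
finger_gap: 0.214
gripper_force: 25.0
shift [0.34 0.69 7.37] dist 7.4 twist -0.0 t 17.23[ WARN:0@1.107] global loadsave.cpp:1063 imwrite_ Unsupported depth image for selected encoder is fallbacked to CV_8U.
```

View pics/c4.png

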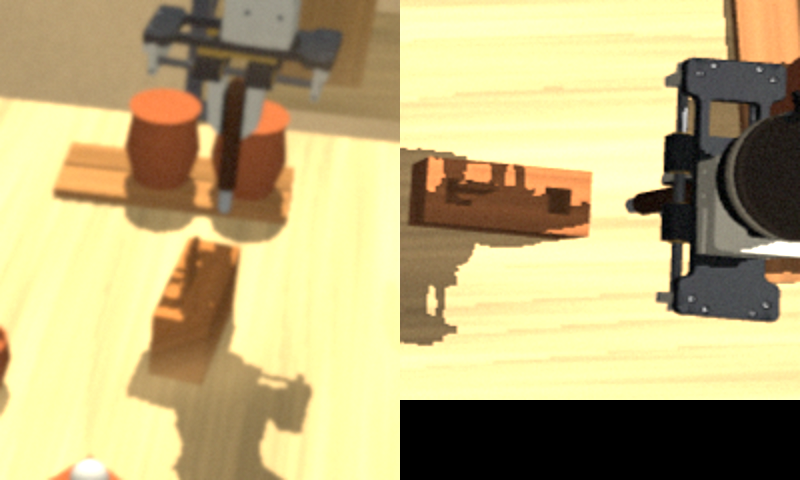

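The burnisher is out and held almost upright, with its tip at side (391,104) and top (555,262). The socket is clear.

```bash
python3 - <<'E'
from h import *
print(tri((555,262),(391,105)))
E
python3 -m pendant '0 0 3 0 10;0 0 6 0 10;0 0 7.3 0 10;0 0 7.3 0 10;0 0 7.3 0 10' 15;  python3 - <<'E'
from h import *
go([.5288,-.352,.126],-6.3)
E
```

```text
(array([ 0.52302895, -0.40926769,  0.10495028]), np.float64(0.0006040905797149063))
time_s: 17.75
position: [0.5227, -0.4108, 0.1285]
tool_rot: [[0.109, 0.994, -0.001], [0.994, -0.109, 0.001], [0.001, -0.001, -1.0]]
ft_force: [0.3, 0.2, 0.1]
finger_gap: 0.214
gripper_force: 15.0
shift [ 5.91 -0.03  0.26] dist 5.9 twist 0.001 t 17.75
```

```bash
python3 -m pendant '1 0 0.2 0 10;2 0 0.2 0 10;2.7 0 0.2 0 10;3.4 0 0.2 0 10;4.1 0 0.2 0 10;4.8 0 0.2 0 10;5.5 0 0.2 0 10;6.2 0 0.2 0 10;6.9 0 0.2 0 10;7.4 0 0.2 0 10;7.4 0 0.2 0 10;7.4 0 0.2 0 10'
python3 - <<'E'
from h import *
go([.5288,-.352,.126],-6.3)
im=save('side','side5.png'); t=save('top','top5.png')
c=np.zeros((480,800,3),np.uint8); c[:,:400]=cv2.resize(im[0:240,280:480,::-1],(400,480)); c[:400,400:]=cv2.resize(t[160:360,440:640,::-1],(400,400))
cv2.imwrite("pics/c5.png",np.clip(c.astype(int)*2,0,255).astype(np.uint8))
E
```

```text
time_s: 18.75
position: [0.5309, -0.3373, 0.1266]
tool_rot: [[0.109, 0.994, -0.0], [0.994, -0.109, 0.001], [0.001, -0.0, -1.0]]
ft_force: [0.1, -0.6, -0.7]
finger_gap: 0.214
gripper_force: 15.0
shift [-1.48 -0.05  0.06] dist 1.5 twist 0.001 t 18.75
```

View pics/c5.png

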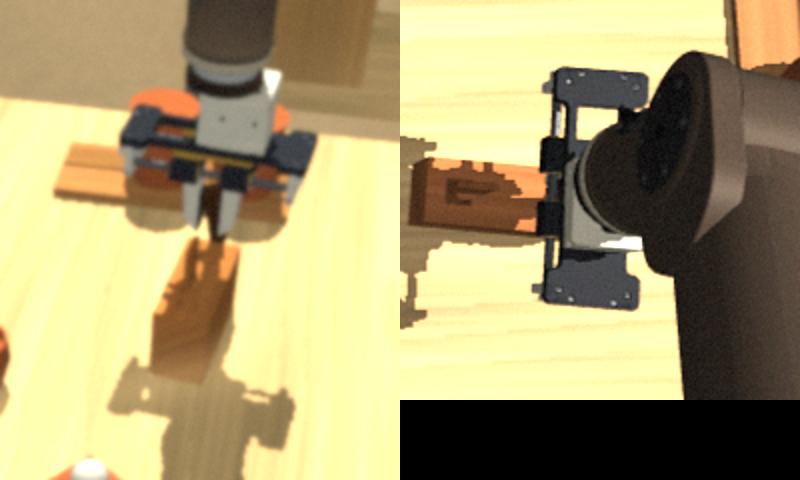

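The fingers have passed over the stand edge and the handle is tilted between them, with its tip hidden behind the stand. I push 1 cm further, grip harder and lift.

```bash
python3 -m pendant '0.5 0 0 0 10;0.9 0 0 0 10;0.9 0 0 0 10;0.9 0 0 0 10' ; python3 -m pendant '0 0 0 0 8;0 0 0 0 8;-1.5 0 -0.5 0 8;-3.5 0 -3 0 8;-5 0 -7 0 8;-5 0 -11 0 8;-5 0 -13 0 8;-5 0 -13 0 8;-5 0 -13 0 8' 50;  python3 - <<'E'
from h import *
print(ctrl.sense()['gripper_force'],ctrl.sense()['joint_positions'])
go([.53,-.2,.27],-6.3)
im=save('side','side6.png'); t=save('top','top6.png')
c=np.zeros((480,800,3),np.uint8); c[:,:400]=cv2.resize(im[0:240,280:480,::-1],(400,480)); c[:400,400:]=cv2.resize(t[160:360,440:640,::-1],(400,400))
cv2.imwrite("pics/c6.png",np.clip(c.astype(int)*2,0,255).astype(np.uint8))
E
```

```text
time_s: 19.18
position: [0.5319, -0.3287, 0.1267]
tool_rot: [[0.109, 0.994, 0.0], [0.994, -0.109, 0.0], [0.0, 0.0, -1.0]]
ft_force: [0.4, -0.2, 0.7]
finger_gap: 0.21
gripper_force: 15.0
time_s: 19.93
position: [0.5268, -0.3789, 0.2577]
tool_rot: [[0.11, 0.994, 0.002], [0.994, -0.11, -0.001], [-0.001, 0.002, -1.0]]
ft_force: [-0.2, -0.2, -0.7]
finger_gap: 0.206
gripper_force: 50.0
50.0000524520874 [ 0.81037645  0.48991719 -0.41801696  1.4391638   0.20259765  1.25265439
  0.26290245]
shift [17.82 -1.65 -1.25] dist 17.9 twist -0.0 t 19.93
```

View pics/c6.png

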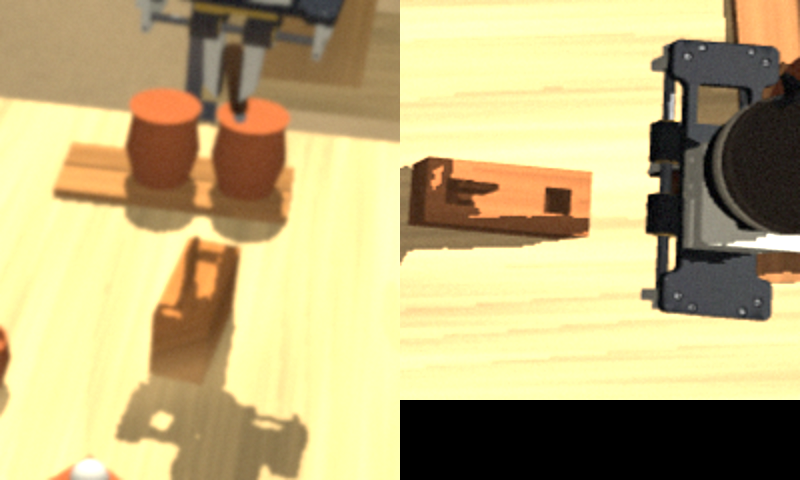

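The burnisher is held slanted: handle end at side px (396,22), steel tip at (400,59) pointing away from the camera.

Run:
```python
from h import *
s=ctrl.sense();R=np.array(s['tool_rot']);G=np.array(s['position'])-ctrl.grip_depth*R[:,2]
for th in(.5,.6,.7,.8,.9,1.,1.1):
    d=R[:,2]*np.cos(th)-R[:,0]*np.sin(th)
    print(th,proj('side',G+.115*d).round(1),proj('side',G-.04*d).round(1))
c=np.array([.547,.0226]);go([c[0],c[1],.27],51.7)
```

```text
0.5 [396.8  72.2] [395.5  26.9]
0.6 [398.1  67.5] [395.   28.7]
0.7 [399.3  62.6] [394.5  30.7]
0.8 [400.5  57.5] [394.1  32.7]
0.9 [401.7  52.2] [393.6  34.8]
1.0 [402.8  46.8] [393.2  36.9]
1.1 [403.9  41.3] [392.8  39.1]
shift [40.09 -2.27 -1.44] dist 40.2 twist -1.012 t 20.03
```

```bash
python3 - <<'E'
from h import *
go([.484,.072,.25],51.7)
E
python3 -m pendant '0 0 -2 0 8;1 0 -2 0 8;3 0 -2 0 8;5.5 -0.1 -2 0 8;8 -0.2 -2 0 8;11 -0.3 -2 -0.05 8;14 -0.5 -2 -0.1 8;17 -0.5 -2 -0.17 8;20 -0.5 -2 -0.24 8;23 -0.5 -2 -0.31 8;26 -0.5 -2 -0.38 8;29 -0.5 -2 -0.45 8;32 -0.5 -2 -0.52 8;35 -0.5 -2 -0.6 8;37 -0.5 -2 -0.68 8;39 -0.5 -2 -0.76 8;40 -0.5 -2 -0.84 8;40 -0.5 -2 -0.92 8;40 -0.5 -2 -1.0 8;40 -0.5 -2 -1.012 8'
python3 - <<'E'
from h import *
go([.484,.072,.25],51.7)
E
```

```text
shift [44.31 -9.07  0.57] dist 45.2 twist -1.012 t 20.03
time_s: 21.7
position: [0.5642, 0.0203, 0.275]
tool_rot: [[-0.788, 0.616, -0.002], [0.616, 0.788, 0.0], [0.002, -0.001, -1.0]]
ft_force: [0.6, 0.2, -0.1]
finger_gap: 0.208
gripper_force: 50.0
shift [ 9.5  -0.86  2.52] dist 9.9 twist 0.005 t 21.7
```

```bash
python3 -m pendant '1 -0.1 0.3 0 8;3 -0.3 1 0 8;5 -0.5 1.5 0 8;7 -0.7 2 0 8;8.5 -0.9 2.5 0 8;9.5 -0.9 2.5 0 8;9.5 -0.9 2.5 0 8;9.5 -0.9 2.5 0 8;9.5 -0.9 2.5 0 8;9.5 -0.9 2.5 0 8;9.5 -0.9 2.5 0 8;9.5 -0.9 2.5 0 8'
python3 - <<'E'
from h import *
im=save('side','side7.png')
s=ctrl.sense();R=np.array(s['tool_rot']);G=np.array(s['position'])-ctrl.grip_depth*R[:,2]
for th in(.5,.6,.7,.8,.9,1.):
    d=R[:,2]*np.cos(th)-R[:,0]*np.sin(th)
    print(th,proj('side',G+.115*d).round(1),proj('side',G-.04*d).round(1),(G+.115*d).round(3))
for r in nets.silhouettes('side','bead_a'):
    c,rad=cv2.minEnclosingCircle(np.argwhere(r['pixels'])[:,::-1].astype(np.float32))
    if c[1]<300: print(r['conf'],np.round(c,1),round(rad,1),atz('side',c,.0525))
cv2.imwrite("pics/c7.png",cv2.resize(im[100:340,220:480,::-1],(780,600)[:2]) if 0 else cv2.resize(np.ascontiguousarray(im[100:340,220:480,::-1]),(650,600)))
print(s['position'],np.abs(s['qd']).max())
E
```

```text
time_s: 22.7
position: [0.4855, 0.0709, 0.2515]
tool_rot: [[-0.784, 0.621, -0.0], [0.621, 0.784, 0.0], [0.0, 0.0, -1.0]]
ft_force: [-0.2, 0.7, -0.8]
finger_gap: 0.208
gripper_force: 50.0
0.5 [359.4 216.9] [400.8 174. ] [0.529 0.037 0.169]
0.6 [355.5 211.1] [402.3 176.4] [0.536 0.031 0.175]
0.7 [352.  205.1] [403.8 178.8] [0.543 0.025 0.182]
0.8 [348.8 198.8] [405.  181.4] [0.55 0.02 0.19]
0.9 [345.9 192.5] [406.1 183.9] [0.556 0.015 0.199]
1.0 [343.4 186. ] [407.1 186.5] [0.561 0.011 0.208]
0.9 [371.1 277.1] 10.6 [0.49755738 0.05911224 0.0525    ]
0.67 [324.2 239.2] 9.7 [ 0.59582896 -0.01547683  0.0525    ]
0.63 [346.2 257.5] 10.4 [0.54798378 0.02181404 0.0525    ]
[0.48541665 0.07095922 0.25147658] 0.0030563676071373785
```

View pics/c7.png

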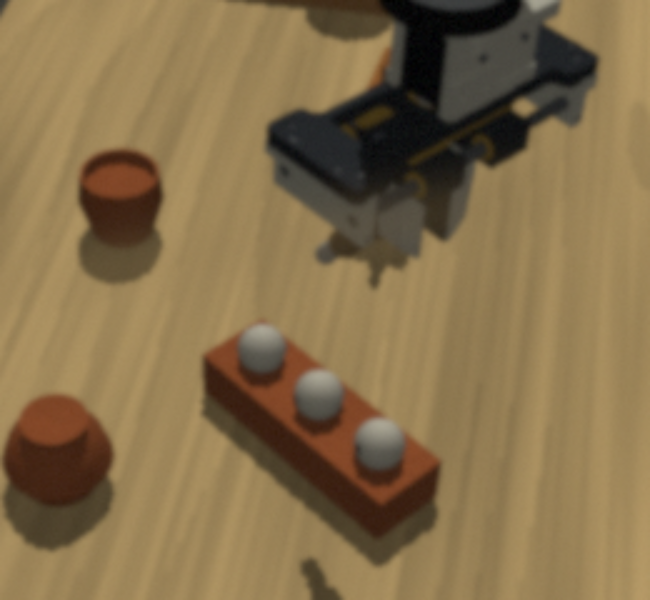

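The steel tip is at px (350,201), which gives a slant of about 0.77 rad. The tip is about 0.19 m above the bench, over the setter's middle, and all three beads are seated. Handing in.

```bash
python3 -c "
from h import *
print(ticket.close_job())"
```

```text
the job is handed in; nothing more can be done
None
```

The job is handed in, with no verdict shown: the last picture shows a bead seated in each well, and the gripper holding the burnisher steady over the setter, tip down about 19 cm above the bench and slanted about 0.77 rad.

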